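# Free the bath mixer lever and set it to the mark

## Task

The wooden stop plate blocks the bath mixer's lever: slide the plate up out of its slotted holder and stand it in the narrow bay of the steel caddy. Then bring the lever round until its tip points at the brass rider block on the scale, without swinging it well past the block, and leave it there. Leave the other things on the shelf where they are.

Things in the scene. Friction and masses are not known exactly. Their poses are not given: they have to be found in the camera images.
- valve: Bath mixer fixed to the shelf, about 0.63 m ahead: round white enamel scale plate 310 mm across and 12 mm thick, steel body in the middle, pipe stub going off to the far kerb (local +x). Origin on the vertical lever axis at shelf level, z up. Low ribs of the scale, under 4 mm high, lie at radius 127 to 141 mm.
- lever (a joint): Lever angle, rad. At 0 it points 1.745 rad counter-clockwise (from above) from the valve's +x axis; grows counter-clockwise to a stop at 2.75. Starts at 0 to 0.45, on the robot's left, and must grow to reach the rider (at 1.5 to 2.5). Stiff: about 0.3 N m (3 N at 100 mm radius); stays where left. The stop plate in its holder blocks it at about 0.4 to 0.8.
- lever_tip (a point): Middle of the end face of the dark steel lever bar: radius 120 mm from the axis, 73 mm above the shelf. The bar is 14 mm wide and 24 mm high (61 to 85 mm above the shelf) and runs from the hub (radius 24 mm, top at 90 mm) out to the tip. Site z is up and x points outward along the bar.
- rider: Brass rider block on the rim of the scale, fixed, the mark for the lever: 20 mm wide along the rim, at radius 138 to 156 mm, top 58 mm above the shelf. Origin on the lever axis at shelf level; its x axis points outward to the block, z up, y the way the lever turns as its value grows.
- holder: Slotted steel holder fixed on the scale plate, under the lever's path: two upright cheeks 90 mm long radially (radius 36 to 126 mm), 28 mm over both, top 46 mm above the shelf. Slot 74 mm x 14 mm, floor 12 mm above the shelf, 34 mm deep, closed at its ends, open upward. Origin on the lever axis at shelf level; x axis points outward along the slot, slot centre at x = 81 mm.
- stop_plate: Loose wooden stop plate, 70 mm wide (x) x 10 mm thick (y) x 130 mm tall (z), 90 g give or take 30 %. Origin at the centre of its foot. It starts upright in the holder's slot, its top edge 142 mm above the shelf.
- caddy: Open steel caddy fixed to the shelf on the robot's right, 150 mm (x) x 120 mm (y) x 60 mm tall, walls 4 mm, floor 4 mm. A divider parts it into a narrow bay (40 mm in x, on the -x side, empty) and a wide bay (98 mm, holding the pink soap box). Origin at the centre of its underside.
- bay (a point): Centre of the floor of the caddy's narrow bay, 4 mm above the shelf; the bay is 40 mm along x and 112 mm along y, its walls 56 mm high over this floor. Axes as the caddy's.
- lota: Bystander: steel lota, 110 mm across, 105 mm tall. Origin at its foot.
- mug: Bystander: orange mug, 90 mm across, 100 mm tall, with a handle. Origin at its foot.
- soap_box: Bystander: pink soap box, 67 x 94 x 36 mm, lying in the wide bay of the caddy. Origin at the centre of its underside.
- scrubber: Bystander: wooden back scrubber lying at the left, 255 mm long along its x, 55 mm wide, 28 mm high. Origin under the middle.
- pumice: Bystander: grey pumice stone, 85 x 55 x 35 mm. Origin at the centre of its underside.
- oil_bottle: Bystander: amber glass bottle with a white cap, 60 mm across, 160 mm tall. Origin at its foot.

How it is judged:
By the outcome, as a careful person would: the job done as asked, in the order asked, and still so for the second after the job is handed in, with the robot touching nothing.
It also fails if it takes over 64 s, if anything falls off the work surface, if the arm or the gripper's body presses on something with over 40 N, if the wrist force passes 120 N, or if a joint passes its speed limit or range.

## Robot

A 6-joint arm with a two-finger parallel gripper is mounted at the origin on the work surface. World frame = base frame: x ahead of the robot, y to its left, z up, the work surface at z = 0. Lengths are in m, angles in rad, forces in N, time in s.
With the tool pointing down it reaches from about 0.3 to 0.775 m from the base axis. Payload 14.6 kg.
Tool frame: the origin (TCP) lies midway between the tips of the shut fingers; the grasp point (between the pads) lies 19 mm behind it; z points along the fingers, y is the direction in which the jaws open and shut (so a half turn about z gives the same grasp; the last joint's range is limited). The gripper opens to 94 mm and grips with 3 to 60 N. Pads are 16 mm wide; open, the fingers measure 119 mm over their backs; the gripper's body (75 mm by 177 mm) begins 78 mm behind the grasp point.
Start: joints at [1.102, 0.3, 1.521, -0, 1.321, -0.067], TCP at [0.215, 0.506, 0.205] pointing down, gripper open.
Joint ranges: [-3.03, 3.03], [-0.79, 2.21], [0.23, 2.52], [-1.04, 4.18], [0, 3.07], [-2.55, 2.55]. Speed limits (rad/s): [2.22, 2.22, 2.57, 3.14, 3.14, 3.14].

## Interface

Orientations are given as [roll, pitch, yaw] about the fixed x, y, z axes, in that order (R = Rz(yaw) Ry(pitch) Rx(roll)).
In Python, from station import readout, imaging, job gives the robot as it stands.
- The arm moves only by the tool arm_command, never from a script. Its argument "increments" is a list of rows, each an object with "gripper": the opening, from 0 (shut) to 1 (fully open); "slide": the shift along the world's x, y, z in m, a list of three; "yaw": the turn about the world's z in rad. A call has 1 to 8 rows; each row is the pose to reach, as a shift and turn from the pose commanded when the call began; what a row does not reach only later rows make up. A row lasts 1/8 s, in which the tool goes at most 62.5 mm and 10.7 degrees, less where a joint would pass 70% of its speed; a pose out of reach is approached as far as the arm can. A call with a gripper value outside its range is refused whole. The fingers move at their own pace and stop on an object; "grip_force" is the grip in N (left out, the last holds). Time passes only in rows, so rows that repeat a pose let the fingers close. It gives the time, the measured TCP pose, the force and the opening at its end, in the units of the state.
- readout.get_obs(): the state, without advancing time (a new reading comes with each control period).
- imaging.camera(name): name is "scene" or "top"; returns a dict with "color" (480x640x3 uint8, red, green, blue), "mtx" (3x3 intrinsics, pixels), "D" ([k1, k2, p1, p2, k3] as OpenCV has them; the pictures are not rectified), "rvec" (rotation vector, rad) and "tvec" (3), from world to camera coordinates, as OpenCV has them. Camera axes: x right, y down, z forward; pixel columns grow to the right and rows downward; lengths in m; the calibration is good to about 2 mm. A picture is of the moment at which its call begins. There is no depth.
- job.hand_in(): hands the job in, once; it reports no verdict.
The state is a dict: "time_s": time; "qpos": joint angles; "joint_vel": joint speeds; "tau": joint torques, N m; "ee_pos": TCP position; "eef_rot": TCP orientation; "force": force on the tool from outside, world axes, zero at the start; "moment": the same for the moment, N m; "grip_width": finger opening in m.
Only numpy, scipy, OpenCV 4.12 (cv2) and the standard library are available. Lean on these libraries where they do the work, as an engineer would, in place of code of your own. Each camera call takes 0.05 s, during which the arm holds its last target. There are 200 camera calls.

## Working session

There is one attempt and no reset: what is moved stays moved. The work goes in short steps, Python scripts to look and compute and a tool call to move; the robot and the scene stay as the last step left them, time stands still between calls to the robot, and variables do not carry over. Pictures are saved under pics/ and viewed, about 8 in all and at most 12, crops included, and the job is handed in when it is done.

Besides the shell and the picture viewer there is one more tool, called after "Emit:" by a JSON object that holds its "op" and its "data", one argument or row to a line. arm_command: Moves the arm, as the interface text tells. Its arguments: {"type":"object","properties":{"increments":{"type":"array","items":{"type":"object","properties":{"gripper":{"type":"number"},"slide":{"type":"array","items":{"type":"number"}},"yaw":{"type":"number"}}}},"grip_force":{"type":"number"}},"required":["increments"]}

```bash
mkdir -p pics
cat > h.py <<'E'
import numpy as np, cv2, sys
from station import readout, imaging, job
def cam(n):
    c=imaging.camera(n); return c
def save(c,name): cv2.imwrite('pics/'+name,c['color'][:,:,::-1])
def ray(c,uv,z):
    uv=np.array(uv,float).reshape(-1,1,2)
    n=cv2.undistortPoints(uv,np.array(c['mtx']),np.array(c['D'])).reshape(-1,2)
    R=cv2.Rodrigues(np.array(c['rvec'],float))[0]; t=np.array(c['tvec'],float).ravel()
    o=-R.T@t; d=np.c_[n,np.ones(len(n))]@R
    return o+d*((z-o[2])/d[:,2])[:,None]
def proj(c,p):
    return cv2.projectPoints(np.array(p,float).reshape(-1,3),np.array(c['rvec'],float),np.array(c['tvec'],float),np.array(c['mtx']),np.array(c['D']))[0].reshape(-1,2)
E
python3 - <<'E'
from h import *
import pickle
for n in ('top','scene'):
    c=cam(n); save(c,n+'0.png'); pickle.dump(c,open(n+'0.pkl','wb'))
    R=cv2.Rodrigues(np.array(c['rvec'],float))[0]; print(n,-R.T@np.array(c['tvec']).ravel(), c['mtx'][0][0])
print(readout.get_obs())
E
```

```text
top [0.44652585 0.04721252 1.27901583] 619.883484932882
scene [1.17270384 0.3478805  1.16273978] 559.066327850807
{'time_s': 0.1, 'qpos': array([ 1.10237638e+00,  3.00443627e-01,  1.52153028e+00, -2.89391251e-05,
        1.32069696e+00, -6.65696370e-02]), 'joint_vel': array([ 0.0001687 , -0.00067499, -0.00103959, -0.00183033, -0.00089781,
       -0.00036227]), 'tau': array([-6.49764424e-04, -5.32636857e+01, -3.53282332e+01,  7.09492341e-02,
        2.34367879e-02, -7.76543766e-05]), 'ee_pos': array([0.21500232, 0.50597323, 0.20492289]), 'eef_rot': array([-3.14051497e+00, -4.37542272e-05,  2.73974950e+00]), 'force': array([-0.0500926 , -0.01600343, -0.16363712]), 'moment': array([-0.00729127, -0.01245483,  0.01366382]), 'grip_width': 0.09409213968652999}
```

View pics/top0.png

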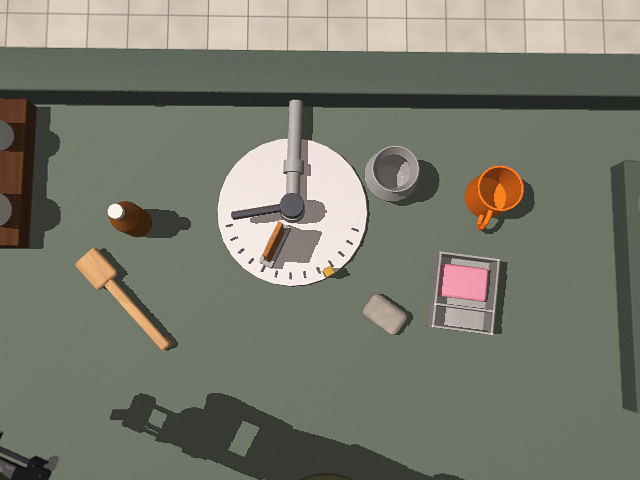

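View pics/scene0.png

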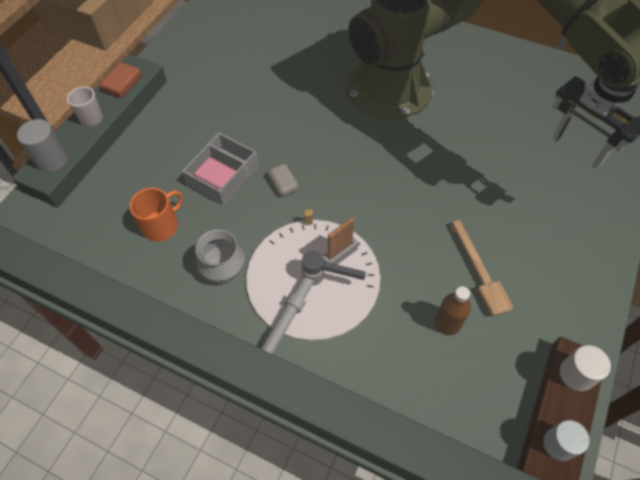

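The top view shows the valve hub near (291,207), the lever tip at (233,215), the plate at (274,242), the rider at (328,272), and the caddy corners around (438–500, 253–333) with the narrow bay on the lower (−x) side. The scene view agrees with this layout.

Run:
```python
from h import *
import pickle
c=pickle.load(open('top0.pkl','rb')); im=c['color']; hsv=cv2.cvtColor(im,cv2.COLOR_RGB2HSV)
def blob(m,roi):
    x0,y0,x1,y1=roi; mm=np.zeros(m.shape,np.uint8); mm[y0:y1,x0:x1]=m[y0:y1,x0:x1]
    k=max(cv2.findContours(mm,cv2.RETR_EXTERNAL,cv2.CHAIN_APPROX_NONE)[0],key=cv2.contourArea); return k
w=((hsv[...,1]<30)&(hsv[...,2]>190)).astype(np.uint8)
k=blob(w,(205,125,380,300)); hull=cv2.convexHull(k).reshape(-1,2)
P=ray(c,hull,.012)[:,:2]; ctr,r=cv2.minEnclosingCircle(P.astype(np.float32)); print('disc',ctr,r)
V=np.array(ctr)
m=((hsv[...,0]>170)|(hsv[...,0]<22))&(hsv[...,1]>120)
k=blob(m.astype(np.uint8),(255,215,295,275)); pts=k.reshape(-1,2); 
print('plate px',cv2.boxPoints(cv2.minAreaRect(k)).round(1).tolist())
pp=im[215:270,255:295]; print(im[242,266:286].tolist())
m=(hsv[...,0]>15)&(hsv[...,0]<35)&(hsv[...,1]>150)
k=blob(m.astype(np.uint8),(315,258,345,285)); M=cv2.moments(k); g=[M['m10']/M['m00'],M['m01']/M['m00']]
p=ray(c,g,.055)[0,:2]-V; print('rider',g,p+V,np.hypot(*p),np.arctan2(p[1],p[0]))
m=(hsv[...,2]<85)
k=blob(m.astype(np.uint8),(225,190,281,222)); q=k.reshape(-1,2); q=q[q[:,0]<280]
vx=cv2.fitLine(q.astype(np.float32),cv2.DIST_L2,0,.01,.01).ravel(); print('lever line',vx,q[:,0].min())
tip=q[q[:,0]<=q[:,0].min()+1].mean(0)
for z in (.085,): 
    p=ray(c,tip,z)[0,:2]-V; print('tip',tip,p+V,np.hypot(*p),np.arctan2(p[1],p[0]))
# crops
a=cv2.resize(im[130:290,205:375],None,fx=3.4,fy=3.4,interpolation=cv2.INTER_CUBIC)
b=cv2.resize(im[245:340,425:510],None,fx=2.6,fy=5.7/5.7*2.6,interpolation=cv2.INTER_CUBIC)
o=np.zeros((560,800,3),np.uint8); o[:a.shape[0],:a.shape[1]]=a; b=b[:,:221]; o[:b.shape[0],579:579+b.shape[1]]=b
cv2.imwrite('pics/crop1.png',o[:,:,::-1])
```

```text
disc (0.6512232422828674, 0.07170091569423676) 0.15381109714508057
plate px [[260.70001220703125, 257.0], [277.8999938964844, 221.0], [287.1000061035156, 225.39999389648438], [269.79998779296875, 261.3999938964844]]
[[247, 238, 234], [214, 193, 186], [214, 135, 81], [200, 124, 70], [194, 121, 69], [189, 119, 67], [193, 121, 70], [105, 67, 37], [68, 41, 22], [71, 47, 28], [72, 47, 25], [72, 46, 28], [72, 44, 27], [71, 49, 34], [95, 91, 88], [95, 92, 91], [96, 92, 91], [71, 68, 66], [82, 77, 74], [138, 124, 121]]
rider [328.1545253863134, 271.36644591611474] [ 0.52316967 -0.00200106] 0.14774876629356848 -2.6193407615724817
lever line [ 9.8692387e-01 -1.6118722e-01  2.5575789e+02  2.1415790e+02] 233
tip [233.4 217.2] [0.62569334 0.1834706 ] 0.11464832991825692 1.7953591134520264
```

View pics/crop1.png

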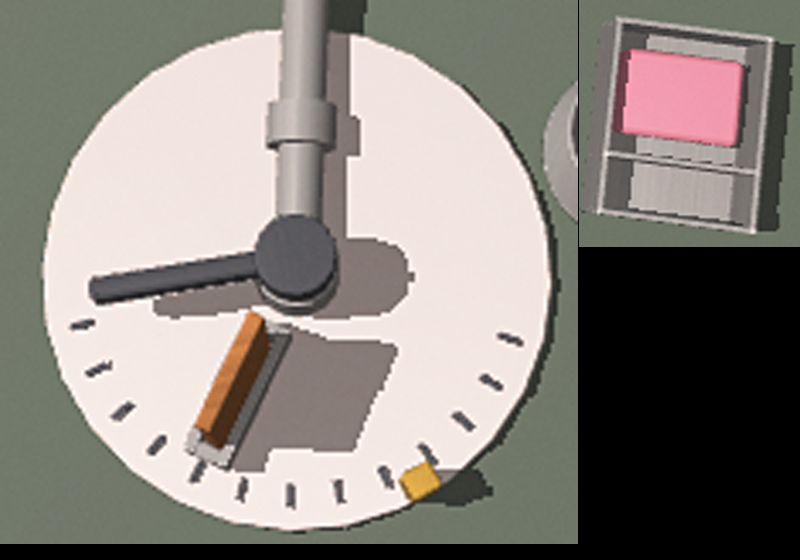

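The crop shows the plate's bright top edge running from about (260,316) to (207,436) in the crop, seated in its holder. The caddy rim corners are at about (440,252), (499,260), (492,334) and (432,326), and the divider top runs from (436,303) to (493,311), in original pixels.

Run:
```python
from h import *
import pickle
c=pickle.load(open('top0.pkl','rb')); im=c['color']; hsv=cv2.cvtColor(im,cv2.COLOR_RGB2HSV)
V=np.array([.6512,.0717])
m=((hsv[...,0]<22)&(hsv[...,1]>120)&(hsv[...,2]>150)).astype(np.uint8); mm=np.zeros_like(m); mm[215:275,255:295]=m[215:275,255:295]
k=max(cv2.findContours(mm,cv2.RETR_EXTERNAL,cv2.CHAIN_APPROX_NONE)[0],key=cv2.contourArea)
bx=cv2.boxPoints(cv2.minAreaRect(k)); P=ray(c,bx,.142)[:,:2]; ctr=P.mean(0)
ys,xs=np.nonzero(mm); Q=ray(c,np.c_[xs,ys],.142)[:,:2]; ctr2=Q.mean(0); u,s,vt=np.linalg.svd(Q-ctr2,full_matrices=False)
d=vt[0]; d=d if d[0]<0 else -d
print('plate',P.round(4).tolist(),ctr,ctr2,'axis',np.arctan2(d[1],d[0]),'radial',np.arctan2(*(ctr2-V)[::-1]),np.hypot(*(ctr2-V)))
h=ray(c,[[205+295/3.4,130+257/3.4]],.09)[0]; print('hub',h)
C=ray(c,[[440,251.9],[499.2,259.6],[491.5,333.8],[431.9,325.8]],.06)[:,:2]
print('caddy',C.round(4).tolist(),C.mean(0),[np.hypot(*(C[i]-C[(i+1)%4])) for i in range(4)])
ex=(C[0]+C[1]-C[2]-C[3]); ex/=np.hypot(*ex); print('caddy yaw',np.arctan2(ex[1],ex[0]),'bay',C.mean(0)+ex*(-75+4+20)*.001)
D=ray(c,[[435.8,303.5],[493.5,311.2]],.06)[:,:2]; print('div',D, (D.mean(0)-C.mean(0))@ex)
print('plate yaw now rel; ee yaw 2.7397')
# scene check of top corners
s=pickle.load(open('scene0.pkl','rb')); print('scene proj plate top',proj(s,np.c_[P,np.full(4,.142)]).round(1).tolist(), 'hub',proj(s,[[V[0],V[1],.09]]).round(1))
```

```text
plate [[0.5482, 0.1235], [0.6105, 0.0946], [0.607, 0.0873], [0.5447, 0.1162]] [0.57761399 0.10536879] [0.57717863 0.10555711] axis 2.705491901790749 radial 2.712604911146191 0.08139697115581915
hub [0.64844405 0.07024408 0.09      ]
caddy [[0.5625, -0.2235], [0.5479, -0.3408], [0.4024, -0.3213], [0.4174, -0.2048]] [ 0.48253635 -0.2725864 ] [np.float64(0.11823871159176781), np.float64(0.1468094272575182), np.float64(0.11746699778993289), np.float64(0.146346481938566)]
caddy yaw -0.13067377485563153 bay [ 0.43197116 -0.26594098]
div [[ 0.46078569 -0.21324267]
 [ 0.44624304 -0.32650056]] -0.029128292336363007
plate yaw now rel; ee yaw 2.7397
scene proj plate top [[354.0, 220.2], [329.8, 237.5], [327.3, 235.0], [351.5, 217.8]] hub [[312.2 260.3]]
```

Emit:
{"op": "arm_command", "data": {
  "increments": [
    {"slide":[0.06,-0.02,0.0],"yaw":-0.034,"gripper":0.7},
    {"slide":[0.11,-0.06,0],"yaw":-0.034,"gripper":0.7},
    {"slide":[0.15,-0.11,0],"yaw":-0.034,"gripper":0.7},
    {"slide":[0.19,-0.16,0],"yaw":-0.034,"gripper":0.7},
    {"slide":[0.23,-0.21,0],"yaw":-0.034,"gripper":0.7},
    {"slide":[0.27,-0.26,0],"yaw":-0.034,"gripper":0.7},
    {"slide":[0.31,-0.31,0],"yaw":-0.034,"gripper":0.7},
    {"slide":[0.34,-0.355,0],"yaw":-0.034,"gripper":0.7}
  ],
  "grip_force": 20
}}

```text
time_s: 1.1
ee_pos: [0.5552, 0.1505, 0.2052]
eef_rot: [-3.141, -0.0, 2.706]
force: [0.2, 1.0, 1.2]
grip_width: 0.0657
```

Emit:
{"op": "arm_command", "data": {
  "increments": [
    {"slide":[0.022,-0.045,0]},
    {"slide":[0.022,-0.045,0]},
    {"slide":[0.022,-0.045,0]}
  ]
}}

```text
invalid input
```

Run:
```python
from h import *
o=readout.get_obs(); print(o['ee_pos'],o['eef_rot'],o['grip_width'])
o=[]
for n,r in (('top',(220,150,380,290)),('scene',(230,130,430,330))):
    c=cam(n); a=c['color'][r[1]:r[3],r[0]:r[2]]; a=cv2.resize(a,(400,int(400*a.shape[0]/a.shape[1]))); b=np.zeros((400,400,3),np.uint8); b[:a.shape[0]]=a; o.append(b)
cv2.imwrite('pics/pre.png',np.hstack(o)[:,:,::-1])
```

```text
[0.55524082 0.15050917 0.20517479] [-3.14139110e+00 -3.57894747e-04  2.70579025e+00] 0.06571785197719732
```

View pics/pre.png

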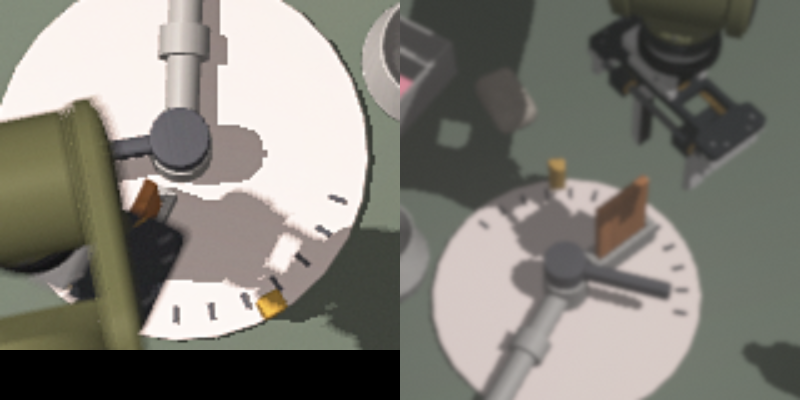

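The move was refused because the rows lacked fields, so the gripper is still to the left of the plate. The picture shows the jaw axis across the plate as intended.

Emit:
{"op": "arm_command", "data": {
  "increments": [
    {"slide":[0.011,-0.022,0],"yaw":0,"gripper":0.7},
    {"slide":[0.022,-0.045,0],"yaw":0,"gripper":0.7},
    {"slide":[0.022,-0.045,0],"yaw":0,"gripper":0.7},
    {"slide":[0.022,-0.045,-0.015],"yaw":0,"gripper":0.7},
    {"slide":[0.022,-0.045,-0.03],"yaw":0,"gripper":0.7}
  ],
  "grip_force": 20
}}

```text
time_s: 1.82
ee_pos: [0.5757, 0.1082, 0.174]
eef_rot: [-3.141, -0.001, 2.707]
force: [-0.2, 1.0, 0.2]
grip_width: 0.0656
```

Run:
```python
from h import *
o=readout.get_obs(); print(o['ee_pos'],o['eef_rot'],o['grip_width'])
c=cam('scene'); a=c['color'][150:290,250:430]; cv2.imwrite('pics/pre2.png',cv2.resize(a,None,fx=3.5,fy=3.5)[:,:,::-1])
```

```text
[0.57567983 0.10821244 0.17400361] [-3.14125070e+00 -7.11231139e-04  2.70678461e+00] 0.06559723823614201
```

View pics/pre2.png

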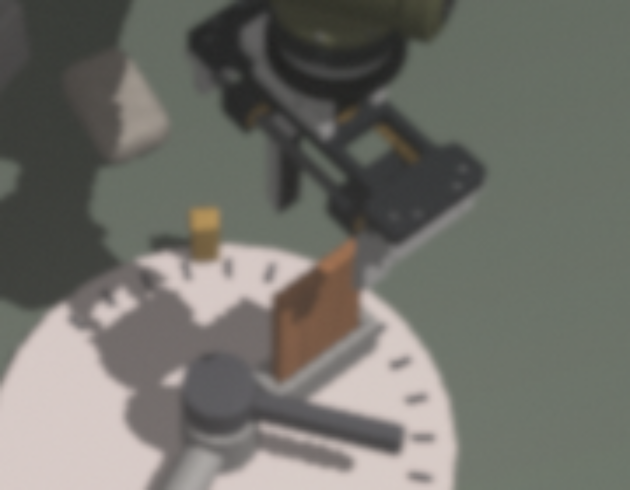

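Run:
```python
from h import *
c=cam('scene'); f=lambda p:((proj(c,p)-[250,150])*3.5).round()
n=np.array([np.cos(1.135),np.sin(1.135)])*.033
p=np.array([.5757,.1082])
print(f([[*(p+n),.174],[*(p-n),.174],[.5772,.1055,.142],[.6088,.091,.142],[.5464,.12,.142]]))
```

```text
[[361. 278.]
 [289. 207.]
 [318. 271.]
 [275. 302.]
 [360. 241.]]
```

The projected finger and plate points match the picture, so I descend and grip.

Emit:
{"op": "arm_command", "data": {
  "increments": [
    {"slide":[0,0,-0.025],"yaw":0,"gripper":0.7},
    {"slide":[0,0,-0.05],"yaw":0,"gripper":0.7},
    {"slide":[0,0,-0.065],"yaw":0,"gripper":0.7},
    {"slide":[0,0,-0.065],"yaw":0,"gripper":0.7},
    {"slide":[0,0,-0.065],"yaw":0,"gripper":0},
    {"slide":[0,0,-0.065],"yaw":0,"gripper":0},
    {"slide":[0,0,-0.065],"yaw":0,"gripper":0},
    {"slide":[0,0,-0.065],"yaw":0,"gripper":0}
  ],
  "grip_force": 20
}}

```text
time_s: 2.92
ee_pos: [0.5764, 0.1073, 0.1107]
eef_rot: [3.141, 0.0, 2.706]
force: [0.2, 0.5, -1.1]
grip_width: 0.0292
```

Emit:
{"op": "arm_command", "data": {
  "increments": [
    {"slide":[0,0,0],"yaw":0,"gripper":0},
    {"slide":[0,0,0],"yaw":0,"gripper":0},
    {"slide":[0,0,0],"yaw":0,"gripper":0},
    {"slide":[0,0,0],"yaw":0,"gripper":0},
    {"slide":[0,0,0],"yaw":0,"gripper":0}
  ],
  "grip_force": 20
}}

```text
time_s: 3.55
ee_pos: [0.5762, 0.1072, 0.1103]
eef_rot: [-3.141, -0.0, 2.706]
force: [-0.5, -1.8, -0.8]
grip_width: 0.0097
```

Gripped at 10 mm, so I lift until the foot clears everything. The foot sits 98 mm below the TCP.

Emit:
{"op": "arm_command", "data": {
  "increments": [
    {"slide":[0,0,0.02],"yaw":0,"gripper":0},
    {"slide":[0,0,0.045],"yaw":0,"gripper":0},
    {"slide":[0,0,0.075],"yaw":0,"gripper":0},
    {"slide":[0,0,0.11],"yaw":0,"gripper":0},
    {"slide":[0,0,0.14],"yaw":0,"gripper":0},
    {"slide":[0,0,0.16],"yaw":0,"gripper":0},
    {"slide":[0,0,0.16],"yaw":0,"gripper":0}
  ],
  "grip_force": 20
}}

```text
time_s: 4.42
ee_pos: [0.5767, 0.1076, 0.2716]
eef_rot: [3.14, 0.002, 2.706]
force: [-0.3, -0.0, -1.3]
grip_width: 0.0099
```

Emit:
{"op": "arm_command", "data": {
  "increments": [
    {"slide":[-0.01,-0.03,0],"yaw":-0.15,"gripper":0},
    {"slide":[-0.03,-0.08,0],"yaw":-0.3,"gripper":0},
    {"slide":[-0.05,-0.13,0],"yaw":-0.47,"gripper":0},
    {"slide":[-0.07,-0.18,0],"yaw":-0.64,"gripper":0},
    {"slide":[-0.09,-0.23,0],"yaw":-0.81,"gripper":0},
    {"slide":[-0.11,-0.28,0],"yaw":-0.98,"gripper":0},
    {"slide":[-0.125,-0.33,0],"yaw":-1.14,"gripper":0},
    {"slide":[-0.14,-0.36,0],"yaw":-1.266,"gripper":0}
  ],
  "grip_force": 20
}}

```text
time_s: 5.42
ee_pos: [0.4352, -0.2544, 0.269]
eef_rot: [-3.14, -0.001, 1.434]
force: [0.2, 0.1, -1.1]
grip_width: 0.01
```

Emit:
{"op": "arm_command", "data": {
  "increments": [
    {"slide":[-0.005,-0.0125,0],"yaw":0,"gripper":0},
    {"slide":[-0.005,-0.0125,-0.03],"yaw":0,"gripper":0},
    {"slide":[-0.005,-0.0125,-0.06],"yaw":0,"gripper":0},
    {"slide":[-0.005,-0.0125,-0.08],"yaw":0,"gripper":0},
    {"slide":[-0.005,-0.0125,-0.08],"yaw":0,"gripper":0}
  ],
  "grip_force": 20
}}

```text
time_s: 6.05
ee_pos: [0.4311, -0.2641, 0.1889]
eef_rot: [-3.139, -0.002, 1.443]
force: [-0.1, -0.4, -0.1]
grip_width: 0.0098
```

Run:
```python
from h import *
o=readout.get_obs(); print(o['ee_pos'],o['eef_rot'],o['grip_width'],o['force'])
c=cam('scene'); r=(150,60,350,230); a=c['color'][r[1]:r[3],r[0]:r[2]]
s=3.5; a=cv2.resize(a,None,fx=s,fy=s).copy()
B=np.array([.432,-.266]); t=-.1307; e=np.array([np.cos(t),np.sin(t)]); g=np.array([-e[1],e[0]])
for z,col in ((.06,(255,255,0)),):
    q=[[*(B+i*.02*e+j*.056*g),z] for i,j in ((-1,-1),(-1,1),(1,1),(1,-1))]
    cv2.polylines(a,[((proj(c,q)-r[:2])*s).astype(np.int32)],True,col,1)
z=o['ee_pos'][2]-.098; P=np.array(o['ee_pos'][:2]); y=o['eef_rot'][2]; d=np.array([np.cos(y),np.sin(y)])*.035
for zz in (z,z+.13): cv2.line(a,*[tuple(map(int,((proj(c,[*(P+k*d),zz])[0]-r[:2])*s))) for k in (-1,1)],(0,255,255),1)
cv2.imwrite('pics/bay.png',a[:,:,::-1])
```

```text
[ 0.43107215 -0.2640778   0.18885521] [-3.13888445e+00 -1.70162265e-03  1.44293189e+00] 0.009789016214562182 [-0.13656767 -0.3512737  -0.07546356]
```

View pics/bay.png

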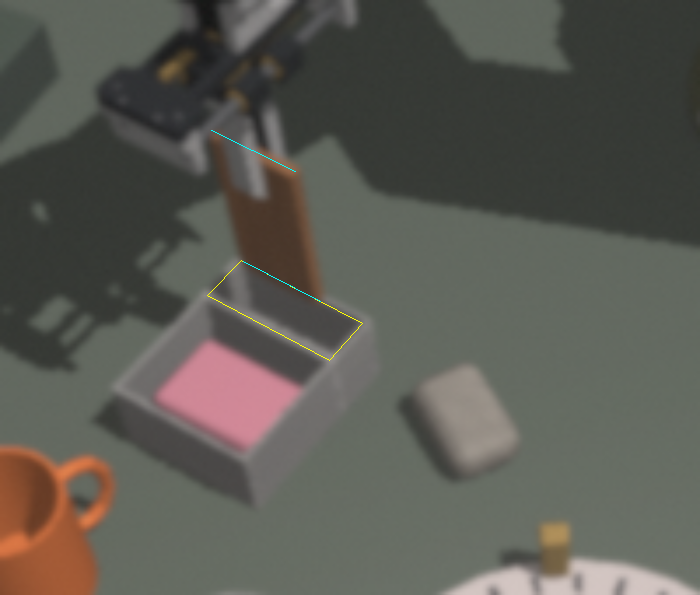

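The bay overlay (bay rim at crop (208–362, 261–360)) matches the picture, and the plate hangs straight with its foot 91 mm up above the bay. I lower it in two stages.

Emit:
{"op": "arm_command", "data": {
  "increments": [
    {"slide":[0,0,-0.025],"yaw":0,"gripper":0},
    {"slide":[0,0,-0.05],"yaw":0,"gripper":0},
    {"slide":[0,0,-0.065],"yaw":0,"gripper":0},
    {"slide":[0,0,-0.075],"yaw":0,"gripper":0},
    {"slide":[0,0,-0.08],"yaw":0,"gripper":0},
    {"slide":[0,0,-0.083],"yaw":0,"gripper":0},
    {"slide":[0,0,-0.083],"yaw":0,"gripper":0}
  ],
  "grip_force": 20
}}

```text
time_s: 6.98
ee_pos: [0.4314, -0.2653, 0.1077]
eef_rot: [3.141, 0.0, 1.44]
force: [0.2, 0.3, -0.9]
grip_width: 0.0098
```

Emit:
{"op": "arm_command", "data": {
  "increments": [
    {"slide":[0,0,-0.002],"yaw":0,"gripper":0},
    {"slide":[0,0,-0.004],"yaw":0,"gripper":0},
    {"slide":[0,0,-0.004],"yaw":0,"gripper":0}
  ],
  "grip_force": 8
}}

```text
time_s: 7.35
ee_pos: [0.4312, -0.2651, 0.1033]
eef_rot: [-3.141, -0.0, 1.44]
force: [0.4, 0.2, -0.5]
grip_width: 0.01
```

Emit:
{"op": "arm_command", "data": {
  "increments": [
    {"slide":[0,0,-0.001],"yaw":0,"gripper":0},
    {"slide":[0,0,-0.002],"yaw":0,"gripper":0},
    {"slide":[0,0,-0.002],"yaw":0,"gripper":0}
  ],
  "grip_force": 8
}}

```text
time_s: 7.72
ee_pos: [0.4316, -0.2653, 0.1022]
eef_rot: [3.141, 0.0, 1.44]
force: [-1.1, 1.1, 7.4]
grip_width: 0.0098
```

Contact on the floor at the expected height, so I release.

Emit:
{"op": "arm_command", "data": {
  "increments": [
    {"slide":[0,0,0.001],"yaw":0,"gripper":0.1},
    {"slide":[0,0,0.001],"yaw":0,"gripper":0.2},
    {"slide":[0,0,0.001],"yaw":0,"gripper":0.4},
    {"slide":[0,0,0.001],"yaw":0,"gripper":0.6},
    {"slide":[0,0,0.001],"yaw":0,"gripper":0.6},
    {"slide":[0,0,0.001],"yaw":0,"gripper":0.6},
    {"slide":[0,0,0.03],"yaw":0,"gripper":0.6},
    {"slide":[0,0,0.08],"yaw":0,"gripper":0.6}
  ],
  "grip_force": 20
}}

```text
time_s: 8.72
ee_pos: [0.4306, -0.2647, 0.1812]
eef_rot: [-3.139, -0.002, 1.44]
force: [-0.2, -0.6, 0.6]
grip_width: 0.0566
```

Emit:
{"op": "arm_command", "data": {
  "increments": [
    {"slide":[0,0.03,0.05],"yaw":0.1,"gripper":0},
    {"slide":[0,0.09,0.08],"yaw":0.2,"gripper":0},
    {"slide":[0,0.15,0.08],"yaw":0.3,"gripper":0},
    {"slide":[0,0.2,0.08],"yaw":0.4,"gripper":0},
    {"slide":[0,0.25,0.08],"yaw":0.5,"gripper":0},
    {"slide":[0,0.3,0.08],"yaw":0.6,"gripper":0},
    {"slide":[0,0.35,0.08],"yaw":0.7,"gripper":0},
    {"slide":[0,0.4,0.08],"yaw":0.8,"gripper":0}
  ]
}}

```text
time_s: 9.72
ee_pos: [0.431, 0.1365, 0.2616]
eef_rot: [3.141, 0.0, 2.243]
force: [1.6, -0.3, -0.2]
grip_width: 0.0007
```

Run:
```python
from h import *
import pickle
o=readout.get_obs(); print(o['ee_pos'],o['eef_rot'],o['grip_width'],o['force'])
im=[]
for n,r in (('top',(400,220,520,350)),('scene',(150,60,350,277))):
    c=cam(n); pickle.dump(c,open(n+'1.pkl','wb')); im.append(cv2.resize(c['color'][r[1]:r[3],r[0]:r[2]],(400,433)))
cv2.imwrite('pics/placed.png',np.hstack(im)[:,:,::-1])
```

```text
[0.4310373  0.13648679 0.26162414] [3.14117909e+00 2.44582849e-04 2.24313995e+00] 0.000692257625565795 [ 1.55773157 -0.30076539 -0.21470544]
```

View pics/placed.png

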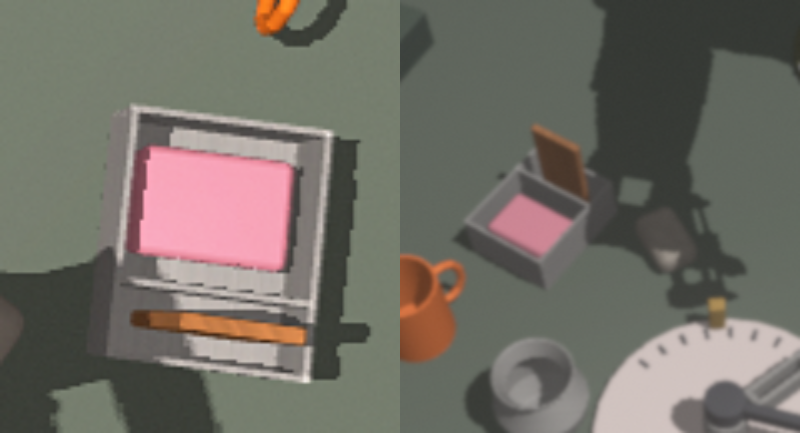

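The plate stands upright in the narrow bay: in the top crop its top edge runs from (133,318) to (305,338), between the divider and the near wall. Next I get the lever direction and plan the arc, with the jaws straddling and lightly gripping the bar.

Run:
```python
from h import *
import pickle
c=pickle.load(open('top0.pkl','rb')); V=np.array([.651,.0715])
m=(c['color'].max(2)<85).astype(np.uint8)[195:225,225:278]
ys,xs=np.nonzero(m); ok=xs+225<274; Q=ray(c,np.c_[xs+225,ys+195][ok],.08)[:,:2]
u,s,vt=np.linalg.svd(Q-Q.mean(0),full_matrices=False); d=vt[0]*np.sign(vt[0][1])
print('lever dir',np.arctan2(d[1],d[0]),'from centre',np.arctan2(*(Q.mean(0)-V)[::-1]),Q.mean(0),'r',((Q-V)@d).max())
for f in (1.78,1.85,2.0,2.2,2.4,2.6,2.8,3.0,3.2,3.4,3.55,3.66): print(f,(V+.095*np.array([np.cos(f),np.sin(f)])).round(4))
```

```text
lever dir 1.7644470975588302 from centre 1.7846247450497021 [0.63483934 0.14592228] r 0.12208330366345602
1.78 [0.6313 0.1644]
1.85 [0.6248 0.1628]
2.0 [0.6115 0.1579]
2.2 [0.5951 0.1483]
2.4 [0.5809 0.1357]
2.6 [0.5696 0.1205]
2.8 [0.5615 0.1033]
3.0 [0.557  0.0849]
3.2 [0.5562 0.066 ]
3.4 [0.5592 0.0472]
3.55 [0.5638 0.0338]
3.66 [0.5685 0.0244]
```

Emit:
{"op": "arm_command", "data": {
  "increments": [
    {"slide":[0.05,0.007,-0.02],"yaw":-0.15,"gripper":0.5},
    {"slide":[0.1,0.014,-0.05],"yaw":-0.3,"gripper":0.5},
    {"slide":[0.15,0.021,-0.09],"yaw":-0.45,"gripper":0.5},
    {"slide":[0.2,0.028,-0.13],"yaw":-0.463,"gripper":0.5},
    {"slide":[0.2,0.028,-0.13],"yaw":-0.463,"gripper":0.5},
    {"slide":[0.2,0.028,-0.13],"yaw":-0.463,"gripper":0.5},
    {"slide":[0.2,0.028,-0.13],"yaw":-0.463,"gripper":0.5}
  ],
  "grip_force": 10
}}

```text
time_s: 10.7
ee_pos: [0.6313, 0.1627, 0.1342]
eef_rot: [3.138, 0.0, 1.777]
force: [-0.3, 0.3, -0.1]
grip_width: 0.047
```

Run:
```python
from h import *
o=readout.get_obs(); print(o['ee_pos'],o['eef_rot'],o['grip_width'],o['force'])
c=cam('scene'); r=(220,170,420,330); a=cv2.resize(c['color'][r[1]:r[3],r[0]:r[2]],None,fx=3.5,fy=3.5).copy()
P=o['ee_pos']; y=o['eef_rot'][2]-np.pi/2; n=np.array([np.cos(y),np.sin(y),0])*o['grip_width']/2
for k in (-1,1):
  for dz in (0,-.05):
    p=(proj(c,P+k*n+[0,0,dz])[0]-r[:2])*3.5; cv2.circle(a,tuple(map(int,p)),3,(0,255,255),-1)
cv2.imwrite('pics/lev.png',a[:,:,::-1])
```

```text
[0.63132631 0.16272923 0.13416763] [3.13799276e+00 4.52111978e-05 1.77674134e+00] 0.046980714738671166 [-0.29964108  0.30609282 -0.13376196]
```

View pics/lev.png

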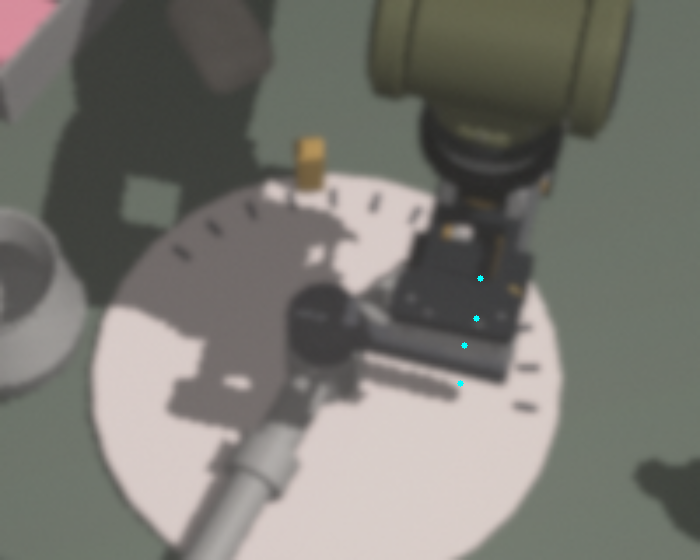

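The lever bar (crop (360,330) to (505,370)) lies midway between the projected finger positions at bar height, (460,383) and (476,318). I descend and close.

Emit:
{"op": "arm_command", "data": {
  "increments": [
    {"slide":[0,0,-0.025],"yaw":0,"gripper":0.5},
    {"slide":[0,0,-0.05],"yaw":0,"gripper":0.5},
    {"slide":[0,0,-0.07],"yaw":0,"gripper":0.5},
    {"slide":[0,0,-0.07],"yaw":0,"gripper":0.5},
    {"slide":[0,0,-0.07],"yaw":0,"gripper":0.1},
    {"slide":[0,0,-0.07],"yaw":0,"gripper":0.1},
    {"slide":[0,0,-0.07],"yaw":0,"gripper":0.1},
    {"slide":[0,0,-0.07],"yaw":0,"gripper":0.1}
  ],
  "grip_force": 10
}}

```text
time_s: 11.75
ee_pos: [0.6317, 0.1631, 0.0619]
eef_rot: [3.14, -0.0, 1.777]
force: [1.2, 1.4, 2.1]
grip_width: 0.0142
```

Emit:
{"op": "arm_command", "data": {
  "increments": [
    {"slide":[0,0,0],"yaw":0,"gripper":0.1},
    {"slide":[0,0,0],"yaw":0,"gripper":0.1},
    {"slide":[0,0,0],"yaw":0,"gripper":0.1}
  ]
}}

```text
time_s: 12.12
ee_pos: [0.6316, 0.163, 0.0619]
eef_rot: [3.141, -0.0, 1.777]
force: [1.1, 2.2, 6.0]
grip_width: 0.0139
```

Emit:
{"op": "arm_command", "data": {
  "increments": [
    {"slide":[-0.0065,-0.0016,0],"yaw":0.07,"gripper":0.1},
    {"slide":[-0.0155,-0.0046,0],"yaw":0.17,"gripper":0.1},
    {"slide":[-0.0283,-0.0109,0],"yaw":0.32,"gripper":0.1},
    {"slide":[-0.04,-0.019,0],"yaw":0.47,"gripper":0.1},
    {"slide":[-0.0504,-0.0287,0],"yaw":0.62,"gripper":0.1},
    {"slide":[-0.0592,-0.0399,0],"yaw":0.77,"gripper":0.1},
    {"slide":[-0.0662,-0.0523,0],"yaw":0.92,"gripper":0.1},
    {"slide":[-0.0662,-0.0523,0],"yaw":0.92,"gripper":0.1}
  ]
}}

```text
time_s: 13.12
ee_pos: [0.5642, 0.11, 0.0618]
eef_rot: [-3.141, -0.001, 2.699]
force: [-5.2, 0.7, 9.6]
grip_width: 0.0142
```

Emit:
{"op": "arm_command", "data": {
  "increments": [
    {"slide":[-0.0051,-0.0133,0],"yaw":0.15,"gripper":0.1},
    {"slide":[-0.0081,-0.0272,0],"yaw":0.3,"gripper":0.1},
    {"slide":[-0.0091,-0.0414,0],"yaw":0.45,"gripper":0.1},
    {"slide":[-0.0079,-0.0556,0],"yaw":0.6,"gripper":0.1},
    {"slide":[-0.0046,-0.0694,0],"yaw":0.75,"gripper":0.1},
    {"slide":[-0.0013,-0.0783,0],"yaw":0.85,"gripper":0.1},
    {"slide":[0.0007,-0.0826,0],"yaw":0.9,"gripper":0.1},
    {"slide":[0.0007,-0.0826,0],"yaw":0.9,"gripper":0.1}
  ]
}}

```text
time_s: 14.12
ee_pos: [0.5661, 0.0277, 0.0618]
eef_rot: [-3.141, 0.0, -2.685]
force: [1.3, 0.9, 6.8]
grip_width: 0.0144
```

Run:
```python
from h import *
o=readout.get_obs(); print(o['ee_pos'],o['eef_rot'],o['grip_width'],o['force'])
V=np.array([.651,.0715]); p=o['ee_pos'][:2]-V; print(np.arctan2(p[1],p[0])%(2*np.pi),np.hypot(*p),o['eef_rot'][2]%(2*np.pi))
```

```text
[0.56607822 0.02770488 0.06180347] [-3.14116715e+00  4.96053906e-04 -2.68544638e+00] 0.014448690033911754 [1.30851074 0.8993125  6.78296326]
3.6177301423002963 0.09554957585802792 3.597738923281486
```

Emit:
{"op": "arm_command", "data": {
  "increments": [
    {"slide":[0.001,-0.0019,0],"yaw":0.03,"gripper":0.1},
    {"slide":[0.0021,-0.0038,0],"yaw":0.06,"gripper":0.1},
    {"slide":[0.0021,-0.0038,0],"yaw":0.06,"gripper":0.1},
    {"slide":[0.0021,-0.0038,0],"yaw":0.06,"gripper":0.4},
    {"slide":[0.0021,-0.0038,0],"yaw":0.06,"gripper":0.4},
    {"slide":[0.0021,-0.0038,0],"yaw":0.06,"gripper":0.4},
    {"slide":[0.0021,-0.0038,0.04],"yaw":0.06,"gripper":0.4},
    {"slide":[0.0021,-0.0038,0.1],"yaw":0.06,"gripper":0.4}
  ]
}}

```text
time_s: 15.12
ee_pos: [0.5669, 0.0241, 0.1611]
eef_rot: [3.14, -0.003, -2.626]
force: [0.8, 0.1, 1.1]
grip_width: 0.0378
```

Emit:
{"op": "arm_command", "data": {
  "increments": [
    {"slide":[-0.04,0,0.04],"yaw":-0.1,"gripper":0.4},
    {"slide":[-0.1,0.04,0.06],"yaw":-0.2,"gripper":0.4},
    {"slide":[-0.14,0.08,0.06],"yaw":-0.3,"gripper":0.4},
    {"slide":[-0.16,0.13,0.06],"yaw":-0.4,"gripper":0.4},
    {"slide":[-0.18,0.18,0.06],"yaw":-0.5,"gripper":0.4},
    {"slide":[-0.2,0.23,0.06],"yaw":-0.6,"gripper":0.4},
    {"slide":[-0.22,0.28,0.06],"yaw":-0.7,"gripper":0.4},
    {"slide":[-0.24,0.33,0.06],"yaw":-0.8,"gripper":0.4}
  ]
}}

```text
time_s: 16.12
ee_pos: [0.3269, 0.3556, 0.2215]
eef_rot: [3.142, 0.0, 2.854]
force: [1.6, 0.1, -0.1]
grip_width: 0.0376
```

Run:
```python
from h import *
o=readout.get_obs(); print(o['time_s'],o['ee_pos'],o['grip_width'])
c=cam('top'); s=cam('scene'); import pickle; pickle.dump(c,open('top2.pkl','wb')); save(c,'top2.png')
a=cv2.resize(c['color'][180:300,260:380],(400,400)); b=cv2.resize(s['color'][60:300,150:390],(400,400))
cv2.imwrite('pics/end.png',np.hstack([a,b])[:,:,::-1])
V=np.array([.651,.0715]); im=c['color']
m=(im.max(2)<90).astype(np.uint8)
n,l,st,ce=cv2.connectedComponentsWithStats(m)
i=l[206,291]; print(st[i],ce[i])
ys,xs=np.nonzero(l==i); Q=ray(c,np.c_[xs,ys],.08)[:,:2]; Q=Q[np.hypot(*(Q-V).T)>.04]
mu=Q.mean(0); vt=np.linalg.svd(Q-mu)[2] if 0 else np.linalg.svd(Q-mu,full_matrices=False)[2]; d=vt[0]*(-np.sign(vt[0][0]))
print('lever dir',np.arctan2(d[1],d[0])%6.2832,'from centre',np.arctan2(*(mu-V)[::-1])%6.2832,((Q-V)@d).max(),'rider 3.663')
R=np.array([.5232,-.002]); k=(R-mu); print('rider lateral off bar line mm',1e3*(d[0]*k[1]-d[1]*k[0]))
```

```text
16.125 [0.32691991 0.35560814 0.22151843] 0.0375904247857958
[     0      0    640    480 257330] [327.19188591 229.00725528]
lever dir 4.685270747007838 from centre 4.205155862574864 0.6968684050856894 rider 3.663
rider lateral off bar line mm -87.5064066853528
```

View pics/end.png

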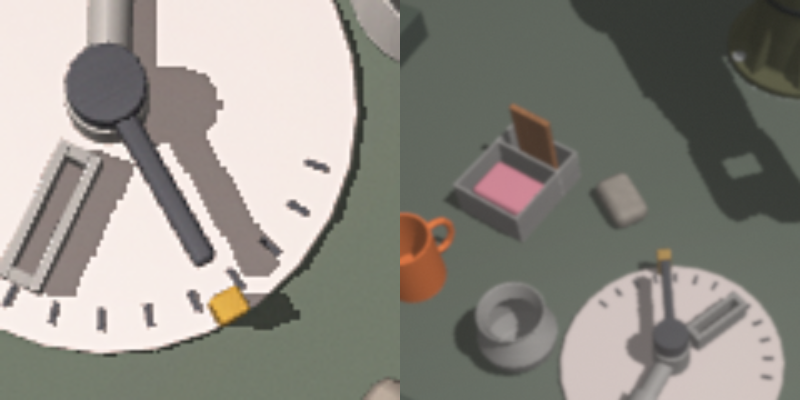

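The lever (top crop from the hub (105,85) to its tip (203,258)) points at the rider at (229,305), and the plate still stands in the bay. My mask was wrong, so I redo that measurement.

Run:
```python
from h import *
import pickle
c=pickle.load(open('top2.pkl','rb')); im=c['color'].astype(int)
hsv=cv2.cvtColor(c['color'],cv2.COLOR_RGB2HSV)
m=((im.max(2)<88)&(im[...,2]>im[...,0]+3)).astype(np.uint8); z=np.zeros_like(m); z[190:262,278:330]=m[190:262,278:330]
n,l,st,ce=cv2.connectedComponentsWithStats(z); i=1+st[1:,4].argmax(); ys,xs=np.nonzero(l==i)
my=(hsv[...,0]>15)&(hsv[...,0]<35)&(hsv[...,1]>150); b=np.argwhere(my[255:290,310:350]).mean(0)[::-1]+[310,255]
R=ray(c,b,.056)[0,:2]
print(st[i],b,R)
for V in ([.651,.0715],[.6495,.0708]):
    V=np.array(V); Q=ray(c,np.c_[xs,ys],.083)[:,:2]; r=np.hypot(*(Q-V).T); Q=Q[r>.045]
    mu=Q.mean(0); d=np.linalg.svd(Q-mu,full_matrices=False)[2][0]; d*=-np.sign(d[0]); k=R-mu
    print(len(Q),np.arctan2(d[1],d[0])%6.2832,np.arctan2(*(mu-V)[::-1])%6.2832,'tip r',((Q-V)@d).max(),'rider',np.arctan2(*(R-V)[::-1])%6.2832,'lat mm',1e3*(d[0]*k[1]-d[1]*k[0]))
```

```text
[313 238   4   6   7] [328.18888889 271.28888889] [ 0.5232607 -0.0020286]
7 3.6630214165308956 3.726739021139865 tip r 0.08894542415957994 rider 3.6639033457342842 lat mm -5.2276847305486145
7 3.6630214165308956 3.7297075316839505 tip r 0.08729607586773205 rider 3.6648751658210568 lat mm -5.2276847305486145
```

Run:
```python
from h import *
import pickle
c=pickle.load(open('top2.pkl','rb')); im=c['color'].astype(int)
print(im[232,296:318].tolist())
R=np.array([.5232,-.002]); V=np.array([.651,.0715])
for T in (75,84):
    m=(im.max(2)<T).astype(np.uint8); z=np.zeros_like(m); z[218:262,290:326]=m[218:262,290:326]
    n,l,st,ce=cv2.connectedComponentsWithStats(z); i=1+st[1:,4].argmax(); ys,xs=np.nonzero(l==i); print(T,st[i])
    Q=ray(c,np.c_[xs,ys],.083)[:,:2]; mu=Q.mean(0); d=np.linalg.svd(Q-mu,full_matrices=False)[2][0]; d*=-np.sign(d[0]); k=R-mu
    print(np.arctan2(d[1],d[0])%6.2832,np.arctan2(*(mu-V)[::-1])%6.2832,'tip r',((Q-V)@d).max(),'rider 3.664 lat mm',1e3*(d[0]*k[1]-d[1]*k[0]))
```

```text
[[139, 128, 124], [139, 127, 124], [134, 121, 119], [137, 122, 119], [253, 241, 237], [255, 245, 241], [183, 165, 162], [76, 72, 77], [96, 96, 99], [105, 102, 107], [100, 97, 102], [96, 93, 98], [97, 94, 99], [86, 86, 90], [57, 56, 60], [145, 129, 126], [254, 242, 236], [249, 238, 234], [249, 239, 234], [253, 242, 237], [255, 249, 244], [146, 132, 128]]
75 [302 218  22  42  45]
3.6196291327946652 3.720891364124098 tip r 0.11991142408297814 rider 3.664 lat mm -1.7821209638147935
84 [302 218  22  42  64]
3.6186941191935373 3.7209973956336504 tip r 0.11990583079572292 rider 3.664 lat mm -1.4759580730902382
```

Run:
```python
from h import *
import pickle
c=pickle.load(open('top2.pkl','rb')); im=c['color'].astype(int)
R=np.array([.5232,-.002]); V=np.array([.651,.0715])
m=(im.max(2)<118).astype(np.uint8); z=np.zeros_like(m); z[216:262,290:326]=m[216:262,290:326]
n,l,st,ce=cv2.connectedComponentsWithStats(z,connectivity=4); i=1+st[1:,4].argmax(); ys,xs=np.nonzero(l==i); print(st[i])
print([(y,xs[ys==y].min(),xs[ys==y].max()) for y in range(218,262,6) if (ys==y).any()])
Q=ray(c,np.c_[xs,ys],.085)[:,:2]; r=np.hypot(*(Q-V).T)
Q=Q[(r>.04)&(r<.11)]; mu=Q.mean(0); d=np.linalg.svd(Q-mu,full_matrices=False)[2][0]; d*=-np.sign(d[0]); k=R-mu
print(np.arctan2(d[1],d[0])%6.2832,np.arctan2(*(mu-V)[::-1])%6.2832,'rider 3.664 lat mm',1e3*(d[0]*k[1]-d[1]*k[0]), 'axis miss mm',1e3*(d[0]*(V-mu)[1]-d[1]*(V-mu)[0]))
```

```text
[290 216  34  44 393]
[(218, np.int64(290), np.int64(303)), (224, np.int64(298), np.int64(306)), (230, np.int64(302), np.int64(309)), (236, np.int64(305), np.int64(312)), (242, np.int64(309), np.int64(316)), (248, np.int64(312), np.int64(319)), (254, np.int64(315), np.int64(323))]
3.657449979335754 3.6569571747042002 rider 3.664 lat mm 0.9331216489200967 axis miss mm 0.036785538659801775
```

The lever bar's line passes within about 1 mm of the rider's centre (3.657 rad against 3.664 rad). I hand in.

```bash
python3 -c "
from station import job; print(job.hand_in())"
```

```text
the job is handed in; nothing more can be done
None
```

I lifted the stop plate out of its holder and stood it in the caddy's narrow bay. Then I turned the lever with the jaws lightly closed on its bar, from about 1.78 rad to the rider (world direction), released it and backed the arm clear.

**Lever:** the last top-view measurement puts it at 3.657 rad and the rider at 3.664 rad. The bar's line passes about 1 mm from the rider's centre, and the commanded arc never went past it. My first three tries at this measurement used bad colour masks and gave wrong or unreliable values. I dropped them; the last fit passes through the lever axis to within 0.1 mm.

**Plate:** the last pictures show it upright in the narrow bay, with the soap box and the other bystanders in view looking undisturbed. I checked those by eye only, and the last crops did not cover the oil bottle or the scrubber.

**Run:** about 16 s of the 64 s were used, and the highest force in the end-of-move readings was about 11 N. One move call was refused because its rows lacked fields. It moved nothing and was re-sent.

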